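Clamp the power module in its test fixture

TASK

Two identical test fixtures stand on the bench and only one has a power module in its nest. On that one, swing the clamp strap over the module by pushing it with the back of a finger until it stops beneath the raised cam, then push the cam lever all the way down to lock it. Do not grip or lift anything, keep the module in its nest, and leave the empty fixture's strap and lever and all the other things on the bench as they are.

Things in the scene. Friction and masses are not known exactly. Their poses are not given: they have to be found in the camera images.
- fixture: test fixture that holds the power module: aluminium plate 140 x 190 x 12 mm (its x, y, z), fixed, yawed up to 20 degrees. Origin: centre of its underside, on the bench; z up, y from latch post to pivot post, x away from the robot when unyawed. Nest of 10 mm high corner blocks in the middle.
- strap (a joint): clamp strap of the loaded fixture about its upright pivot, rad: 0 = home, straight across the module (pointing to the fixture's -y) against its stop; grows as it swings open to the fixture's -x side (1.57: points to -x). Limit 1.9; starts 1.2 to 1.75. From above it closes anticlockwise. Takes about 2 N at 60 mm from the pivot and stays where it is left.
- strap_pivot (a point): on the strap's upright pivot axis (fixture x=0, y=+70 mm), at half the strap's height, 64 mm above the bench. The strap is a steel bar 20 mm wide, its underside 56 and its top 72 mm above the bench; bolt head at the pivot to 78 mm; 70 mm from the pivot a rubber foot underneath, 16 mm across, down to 48.5 mm above the bench.
- strap_end (a point): free end of the strap, on its centre line at half height, 148 mm from the pivot axis.
- lever (a joint): angle of the cam lever of the loaded fixture, rad: 0 = fully raised, 1.0 rad (57 degrees) above level; grows as it is pushed down; 1.0 = fully down, level, against its stop. Starts 0 to 0.2. It takes about 3 to 6 N at the black grip and stays where it is left.
- lever_axle (a point): axis of the cam lever, parallel to the fixture's x, above the strap's home path: fixture x=0, y=-68 mm, 92 mm above the bench. The arm points outward from it to the fixture's -y. It is carried by the latch post, which stands at fixture x=14 to 32, y=-80 to -56 mm and is 104 mm high.
- lever_tip (a point): point on the arm's centre line 85 mm from the axle. The arm is in line with the axle; its black grip covers 35 to 90 mm from the axle, 20 mm wide and 12 mm thick.
- module_center (a point): centre of the power module in the fixture's nest: a perforated aluminium box 100 x 60 x 35 mm (long side along the fixture's x), loose, its top 47 mm above the bench. It must stay in its nest.
- spare_fixture: second fixture of exactly the same make, with nothing in its nest; same origin and axes.
- spare_strap_end (a point): the same on the empty fixture; not to be moved (free end of its strap).
- spare_lever_tip (a point): the same on the empty fixture; not to be moved (lever arm, 85 mm from its axle).
- stray_module_mid (a point): a second, loose power module of the same size, lying on the bench mat, part of the clutter. Point: its middle. Not to be disturbed.
- screwdriver_mid (a point): screwdriver, 170 mm long, lying on the bench between the fixtures. Point: its middle. Not to be disturbed.
- jar_mid (a point): small amber jar, 36 mm across, 42 mm high. Point: its middle. Not to be disturbed.
- flask_mid (a point): white bottle, 48 mm across, 120 mm high. Point: its middle. Not to be disturbed.
- heatsink_mid (a point): finned aluminium heat sink, 70 x 60 x 30 mm. Point: its middle. Not to be disturbed.
- tray_mid (a point): grey divided parts tray, 120 x 90 x 30 mm. Point: its middle. Not to be disturbed.
- brush_mid (a point): brush, 160 mm long, lying flat. Point: its middle. Not to be disturbed.
Things that resemble listed ones, but are neither listed nor needed, are in the scene too. Leave any yellow look-alike of the part that bears module_center alone.

How it is judged (in metres and radians):
On the way, in this order (a step that is already met when the one before it is completed fails the run):
1. the strap is home across the module while the cam lever is still raised (value of joint strap below 0.06 rad and value of joint lever below 0.4 rad), for 0.2 s.
2. the cam lever is fully down with the strap home (value of joint strap below 0.06 rad and value of joint lever above 0.94 rad), for 0.2 s.
At the end, for the whole second after the job is handed in: The loaded fixture's strap is home (within 0.06 rad of its stop) and its cam lever fully down (0.94 rad or more of 1.0), both at rest; the module is still level in its nest, within 10 mm of where it was; the empty fixture's strap and lever are within 20 mm of where they were (all of step 2 and velocity of joint strap between -0.05 and 0.05 rad/s and velocity of joint lever between -0.05 and 0.05 rad/s and distance of module_center from where it was at the start of the episode below 0.01 m and angle between module_center's own z axis and vertical below 0.1 rad and distance of each of spare_strap_end, spare_lever_tip from where it was at the start of the episode below 0.02 m); the robot touches nothing.
It fails at once if the cam lever is pushed down (past 0.5 rad) before the strap is home (value of joint lever above 0.5 rad and value of joint strap above 0.12 rad).
It fails at once if the module is lifted or pushed out of its nest (moved over 10 mm) (distance of module_center from where it was at the start of the episode above 0.01 m).
It fails at once if the empty fixture's strap or lever is moved over 20 mm (distance of any of spare_strap_end, spare_lever_tip from where it was at the start of the episode above 0.02 m).
It fails at once if another thing on the bench is moved or lifted over 25 mm (distance of any of stray_module_mid, screwdriver_mid, jar_mid, flask_mid, heatsink_mid, tray_mid, brush_mid from where it was at the start of the episode above 0.025 m).
It also fails if it takes over 48 s, if anything falls off the work surface, if the arm or the gripper's body presses on something with over 40 N, if the wrist force passes 120 N, or if a joint passes its speed limit or range.

ROBOT

A 6-joint arm with a two-finger parallel gripper is mounted at the origin on the work surface. World frame = base frame: x ahead of the robot, y to its left, z up, the work surface at z = 0. Lengths are in mm, angles in degrees, forces in N, time in s.
With the tool pointing down it reaches from about 325 to 925 mm from the base axis. Payload 3.1 kg.
Tool frame: the origin (TCP) lies at the very end of the fingers, on their centre line; the grasp point (between the pads) lies grasp_offset behind it (grasp_offset is the distance from the TCP to the grasp point, in mm); z points along the fingers, x is the direction in which the jaws open and shut, and the axes are right-handed (so a half turn about z gives the same grasp; the last joint's range is limited). The gripper opens to 85 mm and grips with 20 to 120 N. Pads are 22 mm wide; open, the fingers measure 114 mm over their backs; the gripper's body (76 mm by 85 mm) begins 54 mm behind the grasp point. The pads swing forward as they close: fully open they stand 13 mm farther back than shut.
Start: joints at [67.139, 12.427, 92.441, -0, 75.132, -6.429], TCP at [176.784, 599.489, 195.3] pointing down, gripper open.
Joint ranges: [-157.48, 157.48], [-44.54, 120.13], [17.64, 146.25], [-64.5, 244.5], [7.68, 150.69], [-147.95, 147.95]. Speed limits (degrees/s): [159.86, 159.86, 180, 180, 180, 180].

INTERFACE

Orientations are given as [roll, pitch, yaw] about the fixed x, y, z axes, in that order (R = Rz(yaw) Ry(pitch) Rx(roll)).
In Python, from station import * gives the robot as it stands. Calls block until the motion is done:
- goto(position, orientation): joint-space move of the TCP to a pose.
- move_l(position, attitude=None, speed=150): straight line of the TCP; attitude=None keeps the orientation; speed is the mean speed in mm/s.
- move_j(angles): joint-space move.
- grip(opening, squeeze=None): finger opening in mm; squeeze is the grip in N (None keeps the last); returns when the fingers have stopped.
- wait(seconds).
- solve_ik(position, orientation): joint angles nearest the present ones, or None.
- get_obs(): the state.
- get_image(name): name is "scene" or "top"; returns the picture (420x560x3 uint8, red, green, blue); there is no depth.
- get_calibration(name): a dict with "fx", "fy", "cx", "cy" (pixels), "R" (3x3) and "t" (3): a world point X has camera coordinates R X + t. Camera axes: x right, y down, z forward; pixel columns grow to the right and rows downward; lengths in mm; the calibration is good to about 2 mm. A picture is of the moment at which its call begins. get_calibration takes no time and is no camera call.
A pose or a line that the arm cannot do raises Unreachable and nothing moves.
- sign_off(): hands the job in, once; it reports no verdict.
Trained networks look in the newest picture that a camera, given by its name, has taken for a name from the list of things; names that differ only in an ending like _2 or _b are one class to them, and where a whole thing is asked for, a point or a joint stands for the part that bears it (a point fixed in the world has none). Each returns a list of dicts, best first, with "score" (0 to 1); they miss things now and then, are a little off and sometimes report something else, mostly with a low value. They report only what shows in the picture. A call takes as long as a camera call. They do not tell look-alikes from the thing itself.
- spot_in(name, camera): "extent" ([centre column, centre row, width, height] in pixels, round what is visible of it).
- regions_of(name, camera): "region" (420x560 bool, what is visible of it) and "extent" ([centre column, centre row, width, height] in pixels, round what is visible of it).
The state is a dict: "t": time; "joint_pos": joint angles; "qvel": joint speeds; "effort": joint torques, N m; "tcp_pos": TCP position; "ee_rot": TCP orientation; "wrist_force": force on the tool from outside, world axes, zero at the start; "moment": the same for the moment, N m; "grip_width": finger opening in mm.
Only numpy, scipy, OpenCV 4.12 (cv2) and the standard library are available. Lean on these libraries where they do the work, as an engineer would, in place of code of your own. Each camera call takes 0.05 s, during which the arm holds its last target.

## Working session

There is one attempt and no reset: what is moved stays moved. The work goes in short steps, each a Python script; the robot and the scene stay as the last script left them, time stands still between calls to the robot, and variables do not carry over. Pictures are saved under pics/ and viewed, and the job is handed in when it is done.

```bash
ls; mkdir -p pics; python3 - <<'E'
from station import *
import cv2, numpy as np
for n in ("scene","top"):
    im=get_image(n); cv2.imwrite(f"pics/{n}0.png",im[:,:,::-1])
    c=get_calibration(n); print(n,c["fx"],c["cx"],c["cy"],np.round(c["R"],3).tolist(),np.round(c["t"],1).tolist())
for nm in ("fixture","module_center","strap","lever"):
    for cam in ("scene","top"):
        print(nm,cam,[(round(d["score"],2),np.round(d["extent"]).tolist()) for d in spot_in(nm,cam)][:5])
print(get_obs())
E
```

```text
pics
scene 456.3918499882659 280.2365143891178 204.07590007717155 [[0.221, 0.975, 0.018], [0.687, -0.143, -0.712], [-0.692, 0.17, -0.701]] [-110.8, -289.0, 1608.1]
top 491.02675992971473 278.0156632481875 204.3654167179634 [[0.03, -0.999, 0.013], [-0.992, -0.031, -0.118], [0.119, -0.009, -0.993]] [-24.5, 544.6, 1555.0]
fixture scene [(0.55, [204.0, 240.0, 100.0, 81.0]), (0.44, [230.0, 303.0, 35.0, 39.0])]
fixture top [(0.97, [341.0, 207.0, 76.0, 63.0])]
module_center scene [(0.79, [228.0, 191.0, 33.0, 29.0]), (0.6, [150.0, 312.0, 31.0, 48.0]), (0.59, [217.0, 246.0, 25.0, 38.0])]
module_center top [(0.91, [334.0, 197.0, 25.0, 30.0]), (0.67, [312.0, 268.0, 30.0, 17.0]), (0.61, [386.0, 159.0, 24.0, 28.0])]
strap scene [(0.78, [235.0, 222.0, 32.0, 48.0]), (0.47, [295.0, 236.0, 22.0, 46.0])]
strap top [(0.55, [318.0, 211.0, 15.0, 53.0])]
lever scene [(0.59, [173.0, 223.0, 30.0, 25.0]), (0.25, [205.0, 239.0, 94.0, 81.0])]
lever top []
{'t': 0.5, 'joint_pos': array([ 6.71403379e+01,  1.24272490e+01,  9.24454065e+01,  1.40941796e-03,
        7.51317525e+01, -6.42844219e+00]), 'qvel': array([-0.01588698, -0.02985405, -0.05468374, -0.00475435,  0.03609094,
        0.00261928]), 'effort': array([ 1.80278339e-04, -3.96401668e+01, -3.03831553e+01, -1.53131641e-04,
        2.22858151e-03, -2.47410391e-06]), 'tcp_pos': array([176.74864053, 599.45828442, 195.26233761]), 'ee_rot': array([-1.79998153e+02,  4.22779973e-03,  7.35684184e+01]), 'wrist_force': array([0.76098496, 0.61608943, 1.27190133]), 'moment': array([-0.01042834, -0.01054072,  0.01612631]), 'grip_width': 85.41291322546607}
```

View pics/scene0.png

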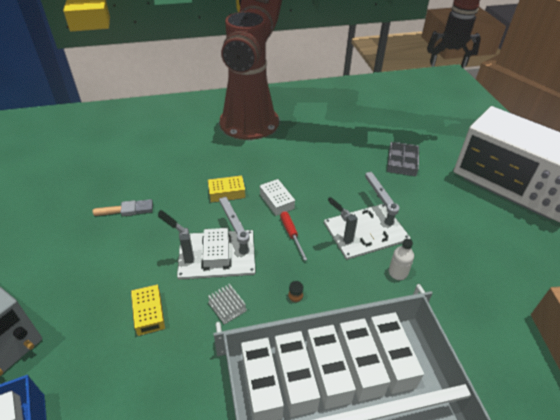

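View pics/top0.png

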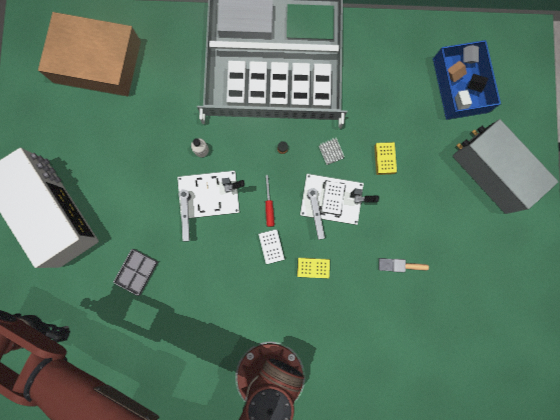

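```bash
python3 - <<'E'
import cv2
t=cv2.imread("pics/top0.png")[140:310,270:430]; cv2.imwrite("pics/topc.png",cv2.resize(t,None,fx=3.5,fy=3.5,interpolation=cv2.INTER_CUBIC))
s=cv2.imread("pics/scene0.png")[165:345,130:330]; cv2.imwrite("pics/scenec.png",cv2.resize(s,None,fx=3.3,fy=3.3,interpolation=cv2.INTER_CUBIC))
E
```

```text
(no output)
```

View pics/topc.png

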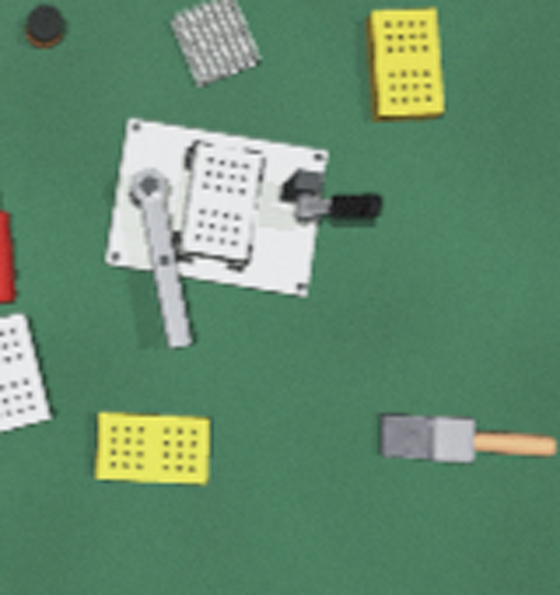

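View pics/scenec.png

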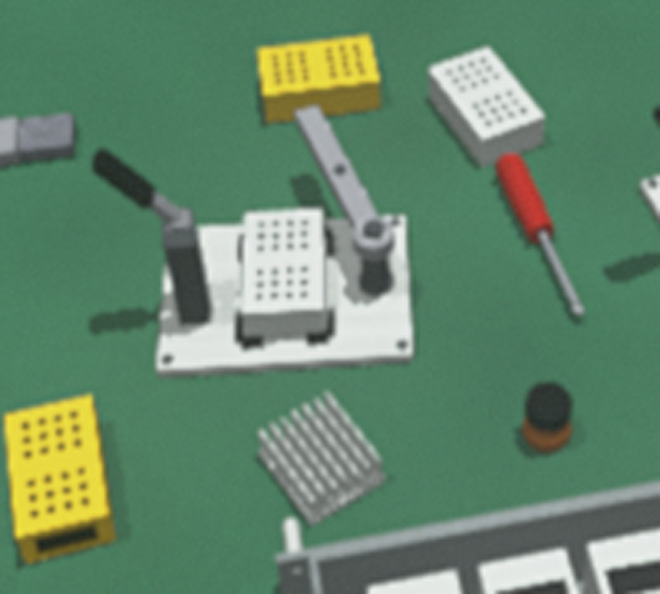

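The fixture at top (340,200) / scene (217,252) has the white module in its nest. The other one, at top (208,194) / scene (367,232), has an empty nest. The stray white module at top (271,246) and the yellow look-alikes at top (314,268) and (386,158) lie loose on the bench. The crops confirm that the target is the fixture at top (340,200). Next I fit its pose and joint angles.

```bash
cat > h.py <<'E'
import numpy as np, cv2
from station import *
def proj(X,c):
    p=np.atleast_2d(X)@np.array(c["R"]).T+np.array(c["t"]); return np.c_[c["fx"]*p[:,0]/p[:,2]+c["cx"],c["fy"]*p[:,1]/p[:,2]+c["cy"]]
def fx2w(P,f):
    a=np.radians(f[2]);P=np.atleast_2d(np.array(P,float));return np.c_[f[0]+P[:,0]*np.cos(a)-P[:,1]*np.sin(a),f[1]+P[:,0]*np.sin(a)+P[:,1]*np.cos(a),P[:,2]]
def strap_pt(s,r=148,z=64): return [-r*np.sin(s),70-r*np.cos(s),z]
def lev_pt(l,r=85,x=0): e=1-l; return [x,-68-r*np.cos(e),92+r*np.sin(e)]
E
cat > fit.py <<'E'
from h import *
from scipy.optimize import least_squares
T=get_calibration("top");S=get_calibration("scene")
t=lambda u,v:(270+(u+.5)/3.5-.5,140+(v+.5)/3.5-.5)
s=lambda u,v:(130+(u+.5)/3.3-.5,165+(v+.5)/3.3-.5)
C=[[70,95,12],[70,-95,12],[-70,-95,12],[-70,95,12]]
to=np.array([t(133,119),t(328,152),t(306,297),t(106,264),t(148,184)]); so=np.array([s(412,355),s(157,370),s(405,213),s(374,230)])
to2=np.array([t(180,346),t(381,206)]); so2=np.array([s(308,110),s(97,156)])
def res(p,full=False):
    f=p[:3]
    a=proj(fx2w(C+[[0,70,78]],f),T)-to
    b=proj(fx2w([C[0],C[1],C[3],[0,70,78]],f),S)-so
    e=[strap_pt(p[3],148,72),lev_pt(p[4],90)]
    c=proj(fx2w(e,f),T)-to2; d=proj(fx2w(e,f),S)-so2
    return np.r_[a,b,c,d].ravel()
r=least_squares(res,[500,-200,0,1.4,0.1],loss="soft_l1",x_scale=[10,10,1,.1,.1])
print(np.round(r.x,3)); print(np.round(res(r.x).reshape(-1,2),1).tolist())
np.save("fit.npy",r.x)
f=r.x[:3]
for n,c in(("top",T),("scene",S)):
    im=cv2.imread(f"pics/{n}0.png"); im=cv2.resize(im,None,fx=4,fy=4,interpolation=cv2.INTER_CUBIC)
    def L(P,col,cl=False):
        q=((proj(fx2w(P,f),c)+.5)*4-.5).round().astype(int); cv2.polylines(im,[q],cl,col,1)
    L(C,(0,0,255),True); L([[50,30,47],[50,-30,47],[-50,-30,47],[-50,30,47]],(255,0,0),True)
    L([strap_pt(r.x[3],0,72),strap_pt(r.x[3],148,72)],(0,255,0)); L([lev_pt(r.x[4],0),lev_pt(r.x[4],90)],(0,255,255))
    L([[14,-80,104],[32,-80,104],[32,-56,104],[14,-56,104]],(255,0,255),True)
    x0,y0=(275,150) if n=="top" else (145,180)
    cv2.imwrite(f"pics/{n}_fit.png",im[y0*4:y0*4+ 480,x0*4:x0*4+520])
E
python3 fit.py; python3 -c "
import station;print([x for x in dir(station) if x[0]!='_'])"
```

```text
[ 5.72587e+02 -1.84417e+02 -8.06600e+00  1.22200e+00  5.00000e-02]
[[-0.8, -0.8], [0.2, -0.5], [0.2, -0.2], [-0.1, -0.6], [0.6, -0.3], [0.2, -0.7], [-0.3, -0.9], [0.1, 0.5], [-0.2, -1.2], [0.0, -0.2], [-0.4, 0.1], [-0.1, -0.9], [-0.2, 0.2]]
['Unreachable', 'get_calibration', 'get_image', 'get_obs', 'goto', 'grasp_offset', 'grip', 'move_j', 'move_l', 'regions_of', 'sign_off', 'solve_ik', 'spot_in', 'wait']
```

```bash
python3 -c "
import cv2,numpy as np
a=cv2.imread('pics/top_fit.png');b=cv2.imread('pics/scene_fit.png');cv2.imwrite('pics/fit.png',cv2.resize(np.hstack([a,b]),(800,369),interpolation=cv2.INTER_AREA))"
```

```text
(no output)
```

View pics/fit.png

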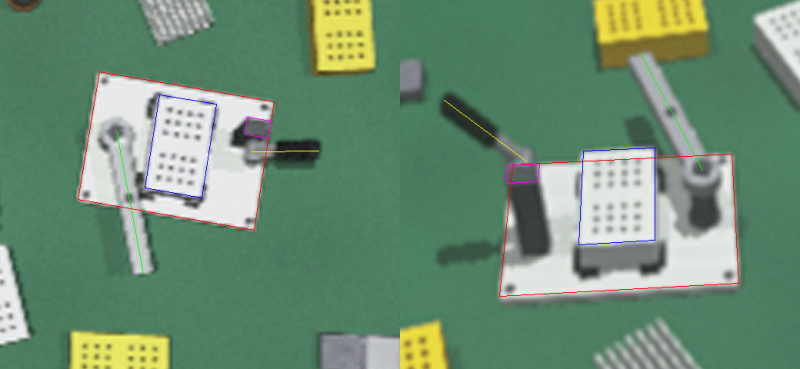

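The fit is good: both overlays agree within about 1 px, roughly 2–3 mm. The loaded fixture is at (573, -184), yaw -8.1°, with the strap at about 1.22 rad and the lever at about 0.05. Next I close the gripper and go in behind the strap.

```bash
cat >> h.py <<'E'
F=np.load("fit.npy")
def push_pose(s,r=80,gap=0,z=55,half=14.5):
    u=np.array([-np.sin(s),-np.cos(s)]);n=np.array([np.cos(s),-np.sin(s)])
    p=np.array([0,70])+r*u-n*(10+half+gap)
    return fx2w([p[0],p[1],z],F[:3])[0], [180,0,np.degrees(-s)+F[2]]
def snap(n,name,box=None,k=4):
    im=get_image(n)[:,:,::-1]
    if box: x,y,w,h=box; im=cv2.resize(im[y:y+h,x:x+w],None,fx=k,fy=k,interpolation=cv2.INTER_CUBIC)
    cv2.imwrite(f"pics/{name}.png",im)
E
python3 - <<'E'
from h import *
print("off",grasp_offset)
s=F[3]
grip(0)
p,o=push_pose(s,gap=22,z=240); print(p,o,solve_ik(p,o))
goto(p,o); print(get_obs()["tcp_pos"],get_obs()["t"])
p,o=push_pose(s,gap=22,z=55); move_l(p,o)
ob=get_obs();print(ob["tcp_pos"],ob["t"],ob["wrist_force"],ob["grip_width"])
snap("top","t1",(270,140,190,140)); snap("scene","s1",(130,130,200,150))
E
```

```text
off 18.700000000000003
[494.54391987 -86.09332382 240.        ] [180, 0, np.float64(-78.10802891575604)] [-1.78913064e+01 -4.87688410e+00  1.05884208e+02 -2.54444375e-14
  7.89926764e+01  6.02167225e+01]
[494.6737881  -85.41991853 239.94652378] 3.9417
[495.587574   -86.4001618   56.05292871] 5.325 [ 0.32399298 -0.23776397  0.05394556] -0.05592934261028597
```

View pics/t1.png

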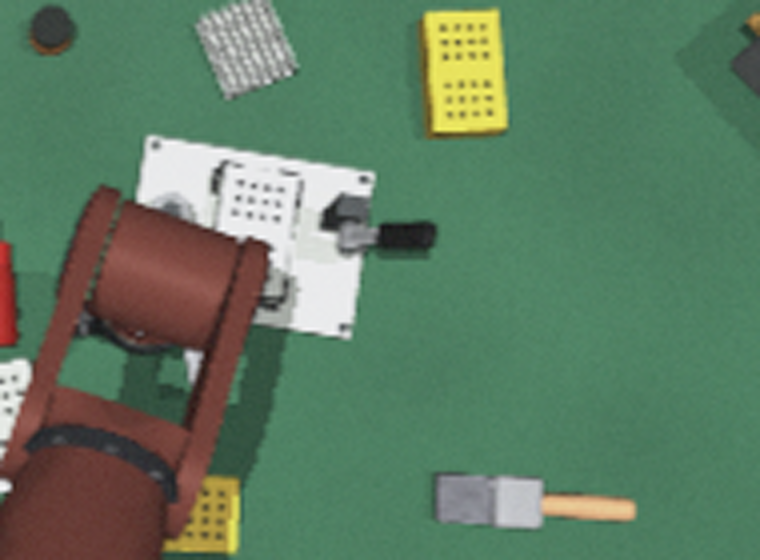

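View pics/s1.png

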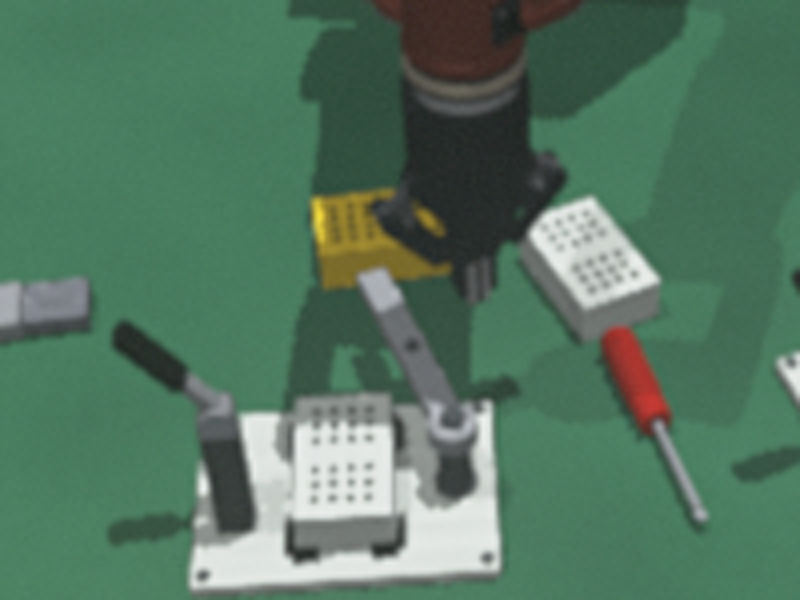

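The closed fingers hang on the pivot side of the strap (scene crop (478,280)), with a clear gap, and nothing has been touched. Next I push along the arc while watching the force.

```bash
python3 - <<'E'
from h import *
s0=F[3]
for s in np.r_[np.arange(s0+0.1,0.1,-0.12),0.12]:
    p,o=push_pose(s,r=74); move_l(p,o,speed=70)
    ob=get_obs(); print(round(s,2),round(ob["t"],2),np.round(ob["wrist_force"],1),np.round(ob["tcp_pos"]-p,1))
    if np.linalg.norm(ob["wrist_force"])>25: print("stop");break
snap("top","t2",(270,140,190,140)); snap("scene","s2",(130,130,200,150))
E
```

```text
1.32 5.82 [-0.3 -0.1 -0.2] [ 0.3 -0.1  0.4]
1.2 6.1 [-0.   0.8  0.4] [-0.4  0.3 -0. ]
1.08 6.38 [-0.2 -0.   1. ] [-0.1  0.3  0. ]
0.96 6.67 [-0.3 -0.5 -0.1] [-0.   0.4 -0. ]
0.84 6.95 [-0.9  0.1 -0.2] [-0.   0.4  0. ]
0.72 7.23 [-0.6 -0.6  0.1] [-0.1  0.4 -0. ]
0.6 7.52 [ 0.7 -0.1  0.6] [-0.1  0.4 -0. ]
0.48 7.8 [-0.5  0.9  0.1] [-0.2  0.4 -0. ]
0.36 8.08 [-0.1  0.6  0.4] [-0.2  0.4 -0. ]
0.24 8.37 [0.4 0.1 0.1] [-0.3  0.4 -0. ]
0.12 8.65 [-0.3 -0.2 -0.2] [-0.3  0.3 -0. ]
0.12 8.9 [ 0.3  0.1 -0.1] [-0.4  0.3 -0.1]
```

View pics/s2.png

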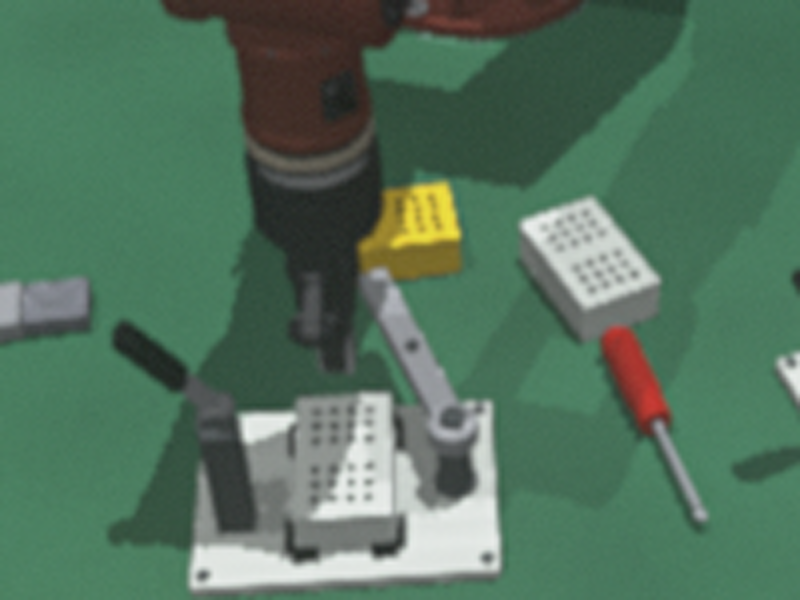

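The fingers are now past the strap and the strap has not moved (still at scene crop (415,345)). The tip may be higher than the reported TCP, so I compare its projection with the picture.

```bash
python3 - <<'E'
from h import *
ob=get_obs(); print(ob["tcp_pos"],ob["ee_rot"],ob["grip_width"])
T=get_calibration("top");S=get_calibration("scene")
for z in (0,10,20,30): print(z,(proj(ob["tcp_pos"]+[0,0,z],S)-[130,130])*4+2,(proj(ob["tcp_pos"]+[0,0,z],T)-[270,140])*4+2)
u=strap_pt(F[3],148,64); print("strap end",fx2w(u,F[:3]), "pivot",fx2w([0,70,64],F[:3]))
E
```

```text
[ 539.42931319 -180.09756315   54.9460732 ] [-1.79995687e+02  1.53299857e-02 -1.49884072e+01] -0.017048511635466262
0 [[342.95694514 405.17663117]] [[249.9962367  269.81322049]]
10 [[341.66242997 394.59756242]] [[251.53222487 268.38422543]]
20 [[340.35214321 383.88960467]] [[253.08793875 266.93687871]]
30 [[339.02579486 373.05038803]] [[254.66376078 265.47082452]]
strap end [[ 437.58546311 -145.60789517   64.        ]] pivot [[ 582.40906803 -115.10996971   64.        ]]
```

View pics/t2.png

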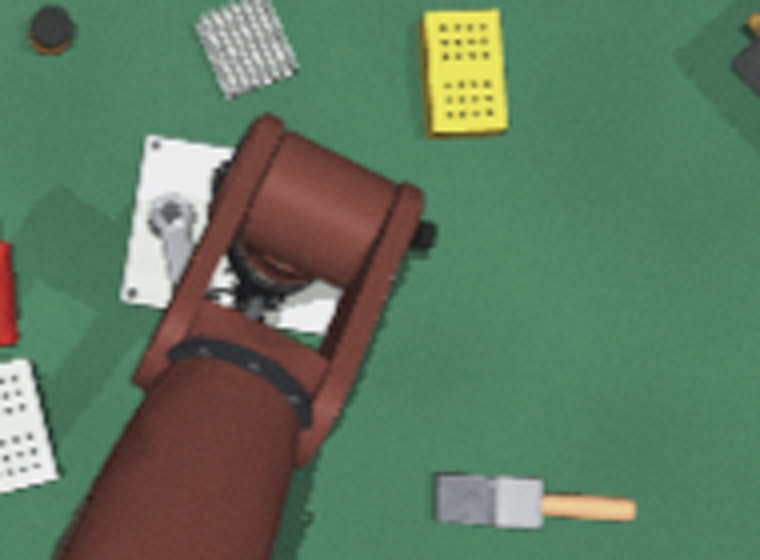

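```bash
python3 - <<'E'
from h import *
ob=get_obs()
S=get_calibration("scene")
im=get_image("scene")[:,:,::-1]
x,y,w,h,k=185,170,60,70,8
c=cv2.resize(im[y:y+h,x:x+w],None,fx=k,fy=k,interpolation=cv2.INTER_CUBIC)
for z,col in((0,(0,0,255)),(20,(0,255,255)),(40,(0,255,0))):
    q=((proj(ob["tcp_pos"]+[0,0,z],S)[0]-[x,y]+.5)*k-.5).astype(int); cv2.circle(c,tuple(int(a) for a in q),4,col,-1)
cv2.imwrite("pics/tip.png",c)
E
```

```text
(no output)
```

View pics/tip.png

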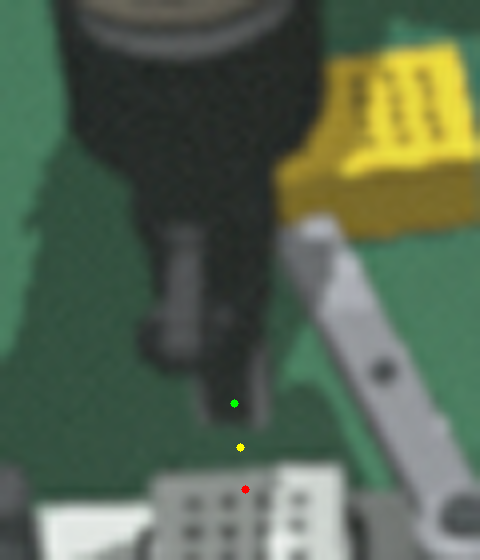

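The finger ends appear about 30 mm above the reported TCP (picture tip (233,425), red TCP mark (245,489)). That agrees with them passing over the strap, whose top is at 72 mm, without touching it. Next I go back behind the strap, descend lower where it is free, and check from the picture.

```bash
cat >> h.py <<'E'
def tipview(name,zs=(0,10,20,30,40),x=None,y=None,w=70,h=70,k=8):
    ob=get_obs(); S=get_calibration("scene"); im=get_image("scene")[:,:,::-1]
    c0=proj(ob["tcp_pos"],S)[0]
    if x is None: x,y=int(c0[0]-w/2),int(c0[1]-h*.7)
    c=cv2.resize(im[y:y+h,x:x+w],None,fx=k,fy=k,interpolation=cv2.INTER_CUBIC)
    for z in zs:
        q=((proj(ob["tcp_pos"]+[0,0,z],S)[0]-[x,y]+.5)*k-.5).astype(int); cv2.circle(c,tuple(int(a) for a in q),3,(0,0,255) if z==0 else (0,255,255),-1)
    cv2.imwrite(f"pics/{name}.png",c)
E
python3 - <<'E'
from h import *
s=F[3]
ob=get_obs();p=ob["tcp_pos"].copy();p[2]=120;move_l(p)
p,o=push_pose(s,gap=22,r=74,z=120); move_l(p,o,speed=200)
p[2]=28; move_l(p,o,speed=120)
ob=get_obs();print(ob["tcp_pos"],ob["t"],ob["wrist_force"])
tipview("tip2")
E
```

```text
[501.23160141 -85.17598186  28.68285702] 11.8 [ 1.01013941 -0.11023544 -0.11819911]
```

View pics/tip2.png

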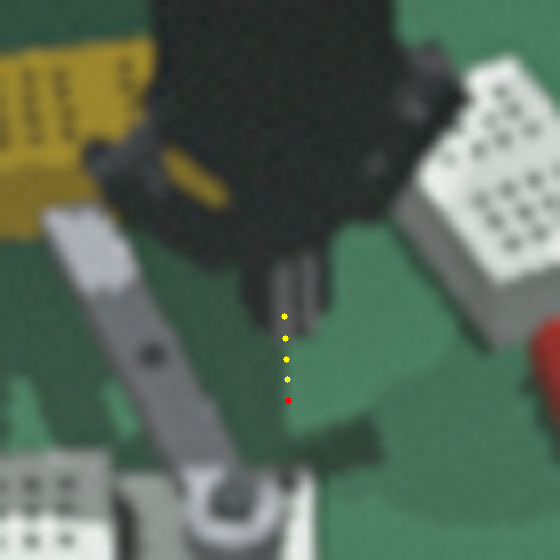

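The fingers end about 31 mm above the reported TCP here too, so I command z about 31 mm lower. A reported z of 26 gives a true tip height of about 57 mm, below the strap's top and above the module. I push the first part and look.

```bash
python3 - <<'E'
from h import *
s0=F[3]
for s in np.arange(s0+0.1,0.75,-0.1):
    p,o=push_pose(s,r=65,z=26); move_l(p,o,speed=70)
    ob=get_obs(); print(round(s,2),round(ob["t"],2),np.round(ob["wrist_force"],1),np.round(ob["tcp_pos"]-p,1))
    if np.linalg.norm(ob["wrist_force"])>25: print("stop");break
snap("top","t3",(270,140,190,140)); snap("scene","s3",(130,130,200,150))
E
```

```text
1.32 12.28 [-0.4 -0.   0.4] [ 0.3 -0.1  0.5]
1.22 12.53 [-0.1 -0.5  0.8] [-0.3  0.2  0.1]
1.12 12.78 [0.3 0.2 0.2] [-0.2  0.3 -0. ]
1.02 13.03 [ 0.  -0.1  0.5] [-0.2  0.3 -0.1]
0.92 13.28 [-0.3  0.4  0.6] [ 0.   0.1 -0. ]
0.82 13.53 [-0.1  0.3 -0.3] [ 0.1  0.  -0. ]
```

View pics/s3.png

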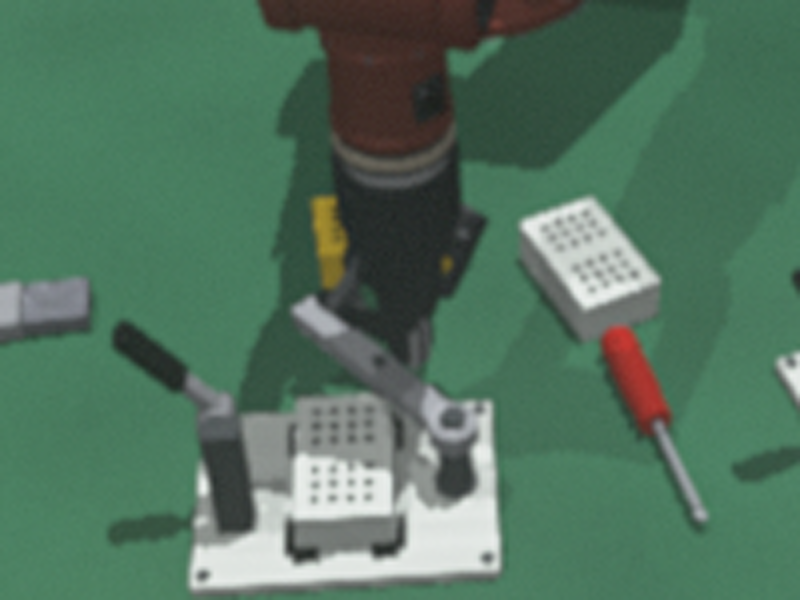

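The strap is now swinging with the fingers: its end moved from scene crop (378,285) to (308,308). I continue, with small steps near the stop.

```bash
python3 - <<'E'
from h import *
for s in np.r_[np.arange(0.72,0.1,-0.1),np.arange(0.09,-0.08,-0.02)]:
    p,o=push_pose(s,r=65,z=26); move_l(p,o,speed=60 if s>.1 else 25)
    ob=get_obs(); d=fx2w([1,0,0],[0,0,F[2]])[0]; f=ob["wrist_force"]@d
    print(round(s,2),round(ob["t"],2),np.round(ob["wrist_force"],1),np.round(ob["tcp_pos"]-p,1),round(f,1))
    if np.linalg.norm(ob["wrist_force"])>12: print("stop");break
snap("top","t4",(270,140,190,140)); snap("scene","s4",(150,160,140,110),5)
E
```

```text
0.72 13.9 [-1.1 -0.1 -0.4] [0.2 0.  0. ] -1.1
0.62 14.17 [ 0.2 -0.3  0.8] [ 0.1 -0.  -0. ] 0.3
0.52 14.43 [ 0.5  0.6 -0.4] [ 0.1 -0.  -0. ] 0.4
0.42 14.7 [-1.1  0.5 -0.4] [ 0.1  0.  -0. ] -1.1
0.32 14.97 [-0.2 -0.2  0. ] [ 0.2  0.  -0. ] -0.1
0.22 15.23 [-0.7  0.5  0.5] [0.2 0.  0. ] -0.8
0.12 15.5 [-0.1 -0.6  0.7] [ 0.1  0.  -0. ] 0.0
0.09 15.75 [-1.4 -0.5  0.6] [-0.3  0.2 -0.1] -1.3
0.07 16.0 [-1.5  0.4  0.4] [-0.2  0.1 -0.1] -1.6
0.05 16.25 [-1.6  0.8  0.4] [-0.   0.  -0.1] -1.7
0.03 16.5 [-1.1  1.  -0.3] [ 0.1 -0.  -0. ] -1.2
0.01 16.75 [-1.7 -0.1  0.2] [ 0.1 -0.  -0. ] -1.7
-0.01 17.0 [-1.4 -0.3 -0.5] [ 0.1 -0.  -0. ] -1.3
-0.03 17.25 [-0.9 -0.3 -0.6] [ 0.1 -0.1 -0. ] -0.9
-0.05 17.5 [-3.1  0.   1.1] [-0.6  0.2 -0.1] -3.0
-0.07 17.75 [-6.2  1.3  5. ] [-1.8  0.5 -0.2] -6.4
```

View pics/s4.png

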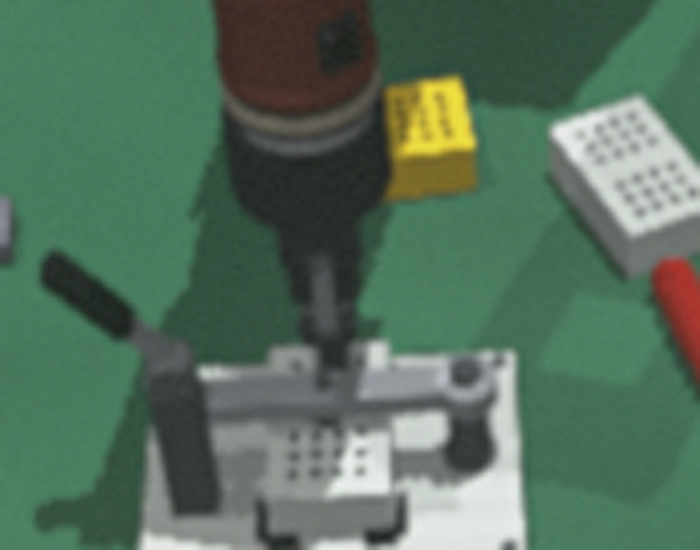

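The strap reached its stop: force rose to 6 N with a 1.8 mm lag, and the bar lies straight across the module to beneath the cam. Next I back off, rise, and verify with a clear view.

```bash
cat > fit2.py <<'E'
from h import *
import sys
# report expected pixel positions vs image overlay for strap=0 and lever
def overlay(name,lev,tag):
    out=[]
    for n,(x,y,w,h) in (("top",(290,160,100,80)),("scene",(150,190,120,96))):
        im=get_image(n)[:,:,::-1]; c=get_calibration(n)
        k=4 if n=="top" else 400/120
        im=cv2.resize(im[y:y+h,x:x+w],(400,320),interpolation=cv2.INTER_CUBIC); k=400/w
        def L(P,col):
            q=((proj(fx2w(P,F[:3]),c)-[x,y]+.5)*k-.5).round().astype(int); cv2.polylines(im,[q],False,col,1)
        L([strap_pt(0,0,72),strap_pt(0,148,72)],(0,255,0)); L([lev_pt(lev,0),lev_pt(lev,90)],(0,255,255))
        out.append(im)
    cv2.imwrite(f"pics/{tag}.png",np.hstack(out))
E
python3 - <<'E'
from h import *
from fit2 import overlay
p,o=push_pose(0,r=65,z=26,gap=35); move_l(p,o,speed=80)
p[2]=150; move_l(p,o)
p,o2=push_pose(0,r=65,z=150,gap=190); move_l(p,o,speed=250)
ob=get_obs();print(ob["t"],ob["wrist_force"])
overlay("",F[4],"ov1")
E
```

```text
20.2333 [ 0.03737052 -0.35048471 -0.09255839]
```

View pics/ov1.png

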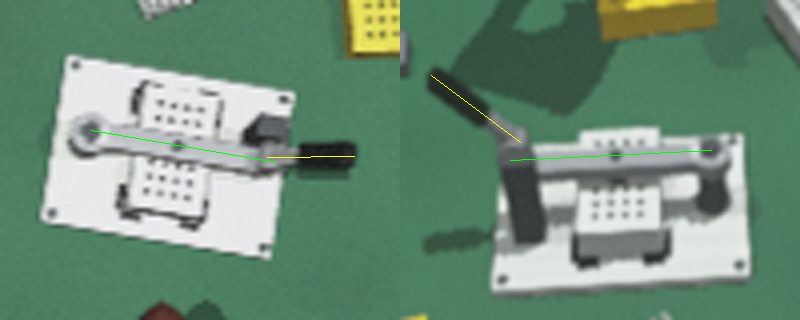

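The strap lies parallel to the predicted home line in both views, still under the raised lever, and the module is in its nest. Now I go over the lever and push along its arc.

```bash
cat >> h.py <<'E'
OFF=31
def lev_pose(l,up=0,r=72):
    e=1-l; y=-68-r*np.cos(e)+6*np.sin(e)+11; z=92+r*np.sin(e)+6*np.cos(e)-OFF+up
    return fx2w([-2,y,z],F[:3])[0],[180,0,F[2]]
E
python3 - <<'E'
from h import *
ob=get_obs();p=ob["tcp_pos"].copy();p[2]=190;move_l(p)
p,o=lev_pose(0.05); p[2]=190; move_l(p,o,speed=200)
p,o=lev_pose(0.05,up=14); move_l(p,o,speed=100)
ob=get_obs();print(ob["t"],ob["tcp_pos"],ob["wrist_force"])
snap("scene","s5",(140,130,140,110),5)
E
```

```text
22.75 [ 557.55028624 -277.29057687  137.23065881] [0.26689116 0.33507821 0.88328268]
```

View pics/s5.png

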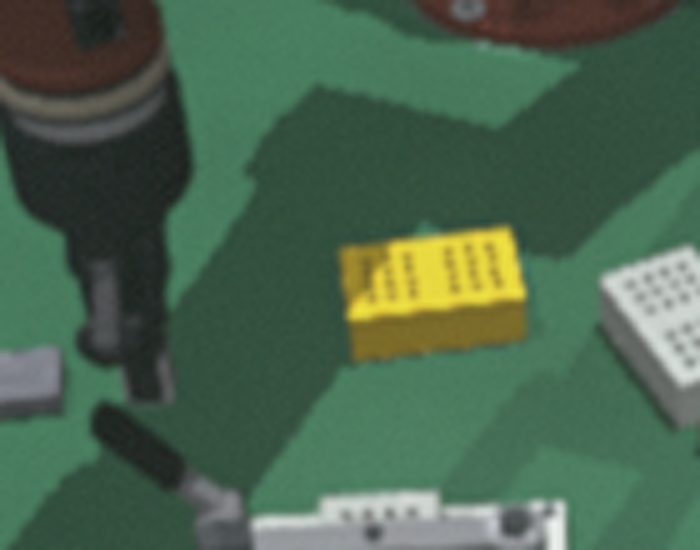

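The fingertips (145,400) sit just above the black grip (130,430). I push down along the arc and watch the force.

```bash
python3 - <<'E'
from h import *
for l in np.r_[np.arange(0.05,0.6,0.11)]:
    p,o=lev_pose(l); move_l(p,o,speed=50)
    ob=get_obs(); print(round(l,2),round(ob["t"],2),np.round(ob["wrist_force"],1),np.round(ob["tcp_pos"]-p,1))
    if np.linalg.norm(ob["wrist_force"])>30: print("stop");break
snap("scene","s6",(140,130,140,110),5)
E
```

```text
0.05 23.23 [0.5 1.  0.4] [-0.4  0.3 -0.7]
0.16 23.54 [ 0.  -1.3  0.4] [-0.1 -0.5  0. ]
0.27 23.85 [-0.   0.4 -0.6] [-0.3 -0.4 -0.4]
0.38 24.16 [-0.5 -0.7 -1.3] [-0.3 -0.2 -0.6]
0.49 24.47 [-0.9  0.4  0.3] [-0.3 -0.2 -0.6]
```

View pics/s6.png

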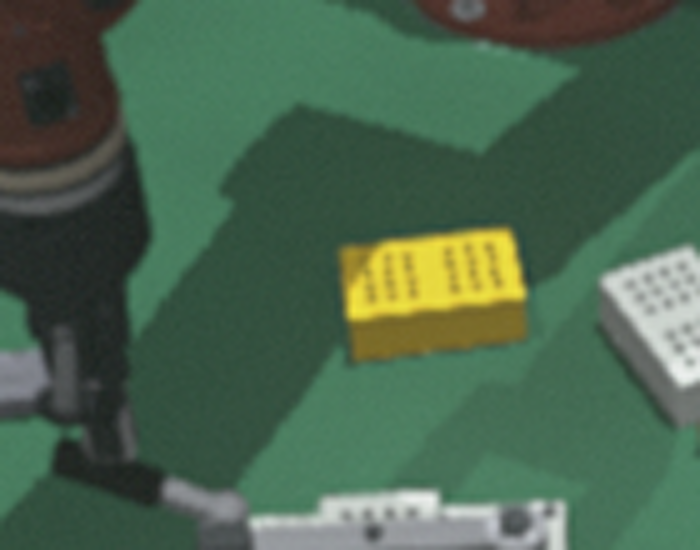

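The lever is going down with the fingers. I continue to the stop.

```bash
python3 - <<'E'
from h import *
for l in np.arange(0.6,1.0,0.1):
    p,o=lev_pose(l); move_l(p,o,speed=50)
    ob=get_obs(); print(round(l,2),round(ob["t"],2),np.round(ob["wrist_force"],1),np.round(ob["tcp_pos"]-p,1))
p,o=lev_pose(1.0); z0=p[2]
for up in np.arange(3,-12,-1.0):
    p[2]=z0+up; move_l(p,o,speed=15); wait(0.1)
    ob=get_obs(); print(up,round(ob["t"],2),np.round(ob["wrist_force"],1),np.round(ob["tcp_pos"]-p,1))
    if ob["wrist_force"][2]>22: print("stop");break
snap("scene","s7",(140,150,140,110),5)
E
```

```text
0.6 24.82 [ 1.1 -0.2  0.6] [-0.2 -0.1 -0.5]
0.7 25.12 [-0.5  0.6 -0.5] [-0.2 -0.1 -0.6]
0.8 25.41 [ 0.3 -0.1  0.6] [-0.3  0.1 -0.6]
0.9 25.7 [-0.6  0.8 -0.1] [-0.3  0.2 -0.7]
3.0 26.23 [-0.8  0.8  0.6] [-0.   0.  -0.2]
2.0 26.58 [-1.2 -0.4  2.3] [ 0.  -0.2  0.1]
1.0 26.93 [-1.  -0.1  1.4] [ 0.  -0.3  0.1]
0.0 27.28 [-0.8 -0.8  1.8] [ 0.1 -0.3  0.1]
-1.0 27.63 [-0.5 -1.8  1.8] [ 0.3 -0.1  0.1]
-2.0 27.98 [-0.7 -1.4  3.5] [ 0.2 -0.   0. ]
-3.0 28.33 [ 0.2 -1.8  3. ] [0.2 0.  0. ]
-4.0 28.68 [ 0.6 -2.2  2.4] [ 0.1  0.  -0. ]
-5.0 29.03 [ 0.6 -1.1  2.8] [ 0.1 -0.   0. ]
-6.0 29.38 [-0.4 -0.6  6.5] [ 0.1 -0.1  0.9]
-7.0 29.73 [-2.6  0.1 10.6] [ 0.2 -0.1  1.9]
-8.0 30.08 [-4.6  1.4 12.7] [ 0.2 -0.2  2.8]
-9.0 30.43 [-4.9  2.7 17.5] [ 0.3 -0.2  3.7]
-10.0 30.78 [-7.3  2.8 21.4] [ 0.3 -0.2  4.6]
-11.0 31.13 [-6.7  3.4 24.1] [ 0.4 -0.2  5.5]
stop
```

View pics/s7.png

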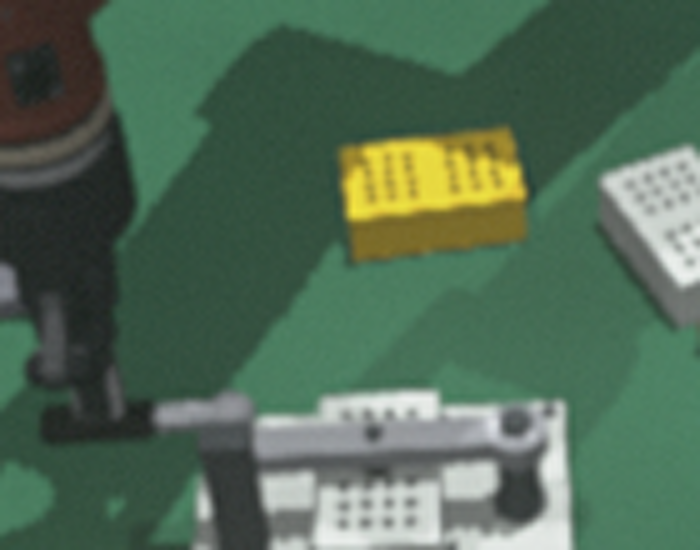

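The fingers stopped dead: each further 1 mm of command gave 1 mm of lag, at 24 N. I raise, retreat, and check.

```bash
python3 - <<'E'
from h import *
from fit2 import overlay
p=get_obs()["tcp_pos"].copy(); p[2]=190; move_l(p,speed=120)
p,o=push_pose(0,r=65,z=190,gap=190); move_l(p,speed=250)
overlay("",1.0,"ov2"); snap("top","t8"); ob=get_obs(); print(ob["t"],ob["wrist_force"])
E
```

```text
33.7583 [-0.02763689  0.06289313 -0.28600089]
```

View pics/ov2.png

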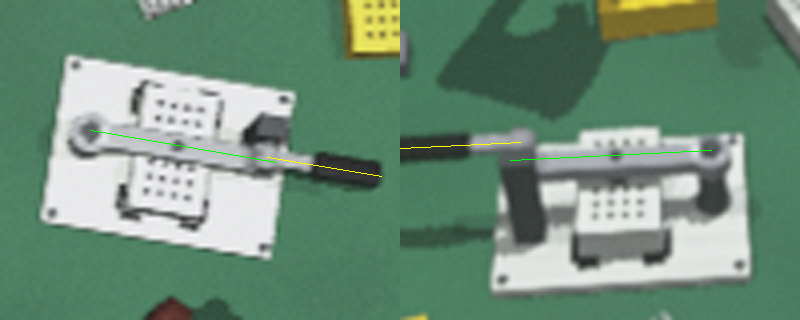

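View pics/t8.png

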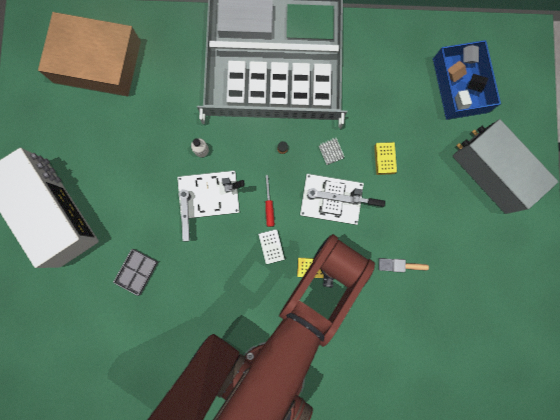

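```bash
python3 - <<'E'
from h import *
c=get_calibration("scene"); im=get_image("scene")[:,:,::-1]; x,y,w,h,k=125,190,90,60,8
im=cv2.resize(im[y:y+h,x:x+w],None,fx=k,fy=k,interpolation=cv2.INTER_CUBIC)
for l,col in((1.0,(0,255,255)),(.9,(0,0,255))):
    q=((proj(fx2w([lev_pt(l,0),lev_pt(l,90)],F[:3]),c)-[x,y]+.5)*k-.5).round().astype(int); cv2.polylines(im,[q],False,col,1)
cv2.imwrite("pics/lev.png",im)
E
```

View pics/lev.png

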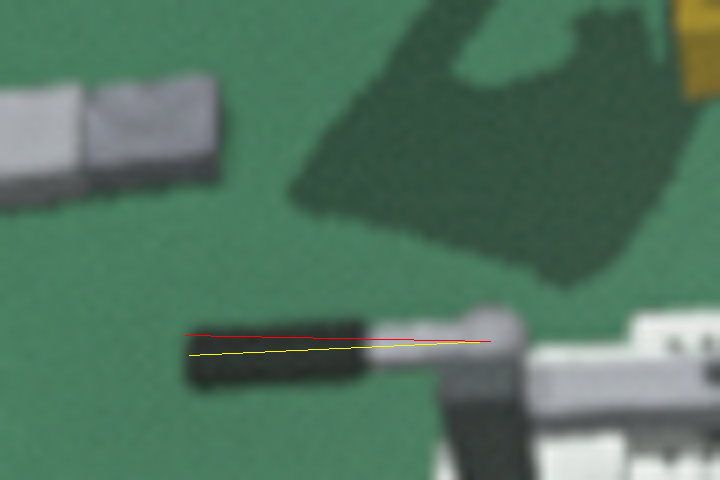

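The lever runs parallel to the predicted fully-down (yellow) line and not to the 0.9 (red) line. The strap is home, the module is nested, and the arm is clear, so I hand in.

```bash
python3 -c "
from station import *
print(sign_off())"
```

```text
the job is handed in; nothing more can be done
None
```

I swung the loaded fixture's strap home with the back of the closed fingers, pushed its cam lever down to the stop, and handed the job in at about 34 s of the 48 s. The hand-in reports no verdict.

**What went wrong on the way:** my first pass went over the strap without touching it, because the fingertips showed about 31 mm higher in the pictures than the reported TCP. I lowered the commanded height by that amount, and both pushes then worked. Near full-down the lever took about 5 mm more downward travel than I had calculated, so that offset may be nearer 36 mm.

**Last checks:**
- **Strap:** it was firm against its stop, with about 6 N and a 1.8 mm lag. After I withdrew, it lay parallel to the predicted home line in both cameras, about 1 px to the side, which I put down to my fixture fit.
- **Lever:** it met a hard stop at 24 N. In the enlarged picture it lies parallel to the fully-down line and is clearly past 0.9 rad. I had no direct reading of the joint angle.
- **Everything else:** the module is in its nest, and the empty fixture and the rest of the bench look as they were in the top view. I judged these by eye, without measuring. The arm is clear, with no force on the wrist.

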